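# Reset the swivel angle of a bench vise

## Robot

A 6-joint arm with a two-finger parallel gripper is mounted at the origin on the work surface. World frame = base frame: x ahead of the robot, y to its left, z up, the work surface at z = 0. Lengths are in mm, angles in rad, forces in N, time in s.
With the tool pointing down it reaches from about 325 to 900 mm from the base axis. Payload 6.1 kg.
Tool frame: the origin (TCP) lies on the centre line of the jaws, within the pads' length; the fingertips stand 11 mm ahead of it and the grasp point (between the pads) lies 8 mm behind it; z points along the fingers, y is the line along which they close (so a half turn about z gives the same grasp; the last joint's range is limited). The gripper opens to 87 mm and grips with 3 to 60 N. Pads are 19 mm wide; open, the fingers measure 117 mm over their backs; the gripper's body (75 mm by 190 mm) begins 51 mm behind the grasp point.
Start: joints at [-1.437, 0.22, 1.526, -0, 1.395, -0.126], TCP at [160.548, -604.02, 193.638] pointing down, gripper open.
Joint ranges: [-2.98, 2.98], [-0.91, 2.08], [0.09, 2.57], [-1.24, 4.39], [0.2, 2.65], [-2.68, 2.68]. Speed limits (rad/s): [2.57, 2.57, 3.01, 3.14, 3.14, 3.14].

## Interface

Orientations are given as a rotation vector (axis times angle).
In Python, from rig import robot gives the robot as it stands. The module is installed in compiled form; this text tells all that it offers. Calls block until the motion is done:
- robot.movep(position, orientation): joint-space move of the TCP to a pose.
- robot.move_straight(position, vel=150, ori=None): straight line of the TCP; ori=None keeps the orientation; vel is the mean speed in mm/s.
- robot.movej(angles): joint-space move.
- robot.command_gripper(opening): opening from 0.0 (shut) to 1.0 (fully open); the grip force is fixed at half the most; returns when the fingers have stopped.
- robot.pause(seconds).
- robot.solve_ik(position, orientation): joint angles nearest the present ones, or None.
- robot.camera(name): name is "scene" or "top" or "wrist"; returns a dict with "pixels" (480x640x3 uint8, red, green, blue), "z_map" (480x640 float32, mm along the optical axis (not along the pixel's ray), 0 where there is no reading), "fx", "fy", "cx", "cy" (pixels), "cam_to_world" (4x4, takes a point from camera to world coordinates). Camera axes: x right, y down, z forward; pixel columns grow to the right and rows downward; lengths in mm; the calibration is good to about 2 mm. A picture is of the moment at which its call begins.
A pose or a line that the arm cannot do raises robot.MotionError and nothing moves.
- robot.finish_job(): hands the job in; it is judged then, once.
Trained networks look in the newest picture that a camera, given by its name, has taken for a name from the list of things; names that differ only in an ending like _2 or _b are one class to them, and where a whole thing is asked for, a point or a joint stands for the part that bears it (a point fixed in the world has none). Each returns a list of dicts, best first, with "score" (0 to 1); they miss things now and then, are a little off and sometimes report something else, mostly with a low value. They report only what shows in the picture. A call takes as long as a camera call. They do not tell look-alikes from the thing itself.
- robot.masks_of(camera, name): "region" (480x640 bool, what is visible of it).
- robot.pinpoint(camera, name): "position" ([x, y, z] in mm, in world coordinates, good to about 4 mm: a listed point, or the origin of a listed thing).
Readings, each from a call of its own:
- robot.read_t(): time.
- robot.read_joint_pos(): joint angles.
- robot.read_qvel(): joint speeds.
- robot.read_effort(): joint torques, N m.
- robot.read_eef_pos(): TCP position.
- robot.read_orientation(): TCP orientation.
- robot.read_wrist_force(): force on the tool from outside, world axes, zero at the start.
- robot.read_torque(): the same for the moment, N m.
- robot.read_finger_gap(): opening from 0.0 (shut) to 1.0 (fully open).
- robot.read_gripper_force(): force on a finger pad.
Only numpy, scipy, OpenCV 4.12 (cv2) and the standard library are available. Lean on these libraries where they do the work, as an engineer would, in place of code of your own. Each camera call takes 0.05 s, during which the arm holds its last target. There are 200 camera calls.

## Task

Loosen the T-bar clamp knob that locks the swivel base of the small bench vise, swing the vise head by its upright wooden handle until the pointer lines up with the steel setting tab on the base ring, then tighten the knob again, firmly but without overstraining it. Do not drag the head round while it is clamped, and leave the things lying beside it where they are.

Things in the scene. Friction and masses are not known exactly. Their poses are not given: they have to be found in the camera images.
- knob: T-bar clamp knob: black bar 80 mm long along its y axis, 14 wide, 18 high; origin at the bar's centre, 105 mm above the bench, on the upright screw axis. 12 mm screw under it, bracket 41 mm below the centre. Clockwise from above tightens, counter-clockwise loosens (lifts 2 mm per rad); limits 1.5 rad from the start. Starts clamped by a varying amount, always free after 0.8 rad.
- screw_foot (a point): Where the knob's screw presses on the head's flange: on the screw axis, 71 mm below the bar's centre. Free, the knob needs 0.05 N m to turn; once the foot bears on the flange the torque rises 0.7 N m per rad. Turn in small steps, hold still and read: tight is 0.27 N m held (0.22 to 0.32); over 0.35 may strain it. The angle at which it bites differs each time, so it must be felt. The knob stays where it is left.
- head: The swivelling vise head: a grey round flange (radius 80 mm, top 34 mm above the bench) that carries a small vise (92 by 44 mm, top 74 mm above the bench). Origin: on the upright swivel axis, at bench height. Its x axis points from the swivel axis along the steel pointer on the flange (tip at radius 80 mm); the wooden handle stands on the opposite side. Unclamped, 0.15 N m turns it; it stays where it is left.
- handle_grip (a point): Point on the axis of the upright round wooden handle (20 mm diameter, from 34 to 115 mm above the bench), 98 mm above the bench, 66 mm from the swivel axis on the head's -x side; turns with the head.
- mark: Steel setting tab fixed on the base ring: a thin upright blade 4 mm wide, 20 mm high, at radius 84 to 100 mm from the swivel axis, top 40 mm above the bench, on a 14 mm foot. Origin: on the swivel axis at bench height; its x axis points from the swivel axis to the blade, so the head is set when head x and mark x point the same way.
- felt_wheel: Bystander: grey felt polishing wheel lying flat, 60 mm diameter, 18 mm high; origin under its centre.
- compound_bar: Bystander: brown bar of polishing compound 80 x 36 x 28 mm; origin under its centre.
- paste_jar: Bystander: small closed jar 48 mm diameter, 45 mm high; origin under its centre.
Not all that is in view belongs to the job. There is more than one size of the part that bears head; the job needs the largest.

How it is judged:
By the outcome, as a careful person would: the job done as asked, in the order asked, and still so for the second after the job is handed in, with the robot touching nothing.
It also fails if it takes over 72 s, if anything falls off the work surface, if the arm or the gripper's body presses on something with over 40 N, if the wrist force passes 120 N, or if a joint passes its speed limit or range.

## Working session

There is one attempt and no reset: what is moved stays moved. The work goes in short steps, each a Python script; the robot and the scene stay as the last script left them, time stands still between calls to the robot, and variables do not carry over. Pictures are saved under pics/ and viewed, at most 10 in all, crops included, and the job is handed in when it is done.

```bash
mkdir -p pics
cat > h.py <<'E'
import numpy as np, cv2
from rig import robot
def world(c,u,v):
    z=c["z_map"][v,u]; p=np.array([(u-c["cx"])*z/c["fx"],(v-c["cy"])*z/c["fy"],z,np.ones_like(z)])
    return (np.asarray(c["cam_to_world"])@p)[:3].T
def proj(c,p):
    q=np.linalg.inv(c["cam_to_world"])@np.append(p,1); return np.round([q[0]/q[2]*c["fx"]+c["cx"],q[1]/q[2]*c["fy"]+c["cy"]],0)
def save(c,n): cv2.imwrite("pics/"+n,c["pixels"][:,:,::-1])
E
python3 - <<'E'
from h import *
np.set_printoptions(precision=1,suppress=True)
for cam in ["top","scene"]:
    c=robot.camera(cam); save(c,cam+"1.png")
    for n in ["knob","screw_foot","head","handle_grip","mark","felt_wheel","compound_bar","paste_jar"]:
        for d in robot.pinpoint(cam,n)[:4]: print(cam,n,round(d["score"],2),np.array(d["position"]),proj(c,d["position"]))
print(robot.read_t())
E
```

```text
top knob 0.85 [604.   44.5 103.1] [310. 188.]
top head 0.96 [348.2  44.4   0.5] [302. 353.]
top head 0.95 [564.5  -9.    1.5] [340. 229.]
top head 0.72 [408.9 208.4  -2.3] [207. 311.]
top handle_grip 0.92 [496.9 -26.8  96.5] [352. 257.]
top handle_grip 0.92 [358.1 217.3  62.3] [191. 339.]
top handle_grip 0.89 [305.   56.4  65.8] [291. 380.]
top handle_grip 0.35 [ 626.1 -199.4    4.2] [450. 200.]
top felt_wheel 0.63 [546.9 178.    2.3] [232. 233.]
top compound_bar 0.7 [ 626.3 -199.     0.6] [449. 201.]
scene knob 0.73 [603.7  47.5 100.8] [358. 268.]
scene knob 0.58 [551.6 174.4  -2. ] [376. 270.]
scene screw_foot 0.55 [602.8  45.8  35.6] [354. 302.]
scene head 0.97 [402.  211.7  -0.8] [326. 231.]
scene head 0.89 [559.1 -12.   -4.9] [308. 327.]
scene head 0.77 [346.9  44.3   0.1] [244. 256.]
scene handle_grip 0.97 [358.1 213.5  68.4] [310. 192.]
scene handle_grip 0.89 [495.9 -28.3  96.8] [270. 263.]
scene handle_grip 0.83 [306.3  59.3  65. ] [233. 215.]
scene felt_wheel 0.59 [555.8 173.4  -0.8] [377. 271.]
scene compound_bar 0.62 [ 628.3 -196.1    2. ] [250. 423.]
scene paste_jar 0.61 [ 480.7 -183.6   -2.5] [188. 361.]
0.9
```

View pics/top1.png

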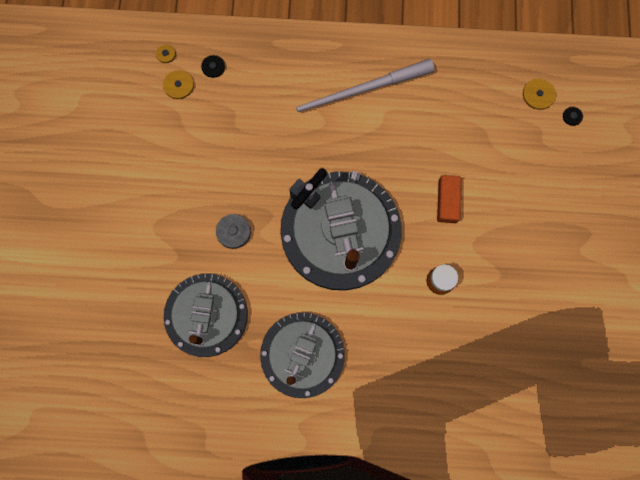

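View pics/scene1.png

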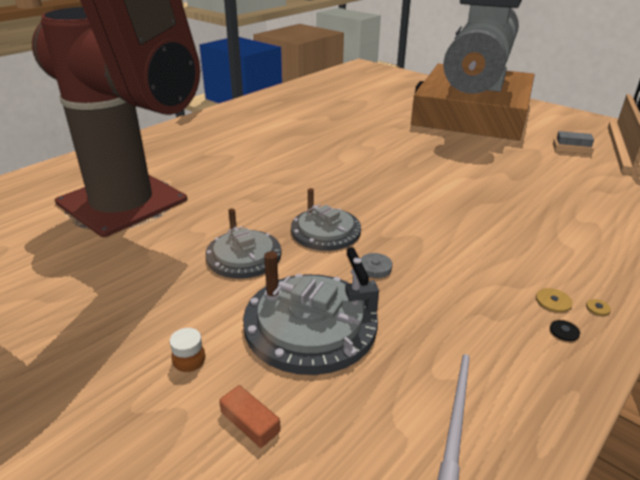

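The top view shows three vise-like heads. The large one is at (340,229), with the knob at (310,188) and the handle at (352,257). The small look-alikes are at (205,315) and (302,353). The black washers at (213,66) and (573,116) are clutter. I choose the large head. The tab is probably at (354,176), so I'll check it from close by.

```bash
cat >> h.py <<'E'
from scipy.spatial.transform import Rotation as R
def down(a): # tool y axis at world angle a (rad)
    y=np.array([np.cos(a),np.sin(a),0]); z=np.array([0,0,-1.]); x=np.cross(y,z)
    return R.from_matrix(np.c_[x,y,z]).as_rotvec()
E
python3 - <<'E'
from h import *
np.set_printoptions(precision=2,suppress=True)
Rm=R.from_rotvec(robot.read_orientation()).as_matrix(); print(Rm)
for i,p in enumerate([[560,-60,330],[520,20,330]]):
    a=np.arctan2(Rm[1,1],Rm[0,1])
    for da in (0,):
        robot.movep(p,down(np.pi/2)) if robot.solve_ik(p,down(np.pi/2)) is not None else robot.movep(p,down(-np.pi/2))
    c=robot.camera("wrist"); save(c,f"w{i}.png"); print(robot.read_joint_pos(),np.array(c["cam_to_world"])[:3])
    for n in ["knob","screw_foot","head","handle_grip","mark"]:
        for d in robot.pinpoint("wrist",n)[:3]: print(n,round(d["score"],2),np.array(d["position"]),proj(c,d["position"]))
print(robot.read_t())
E
```

```text
[[ 0.97  0.26 -0.  ]
 [ 0.26 -0.97 -0.  ]
 [-0.    0.   -1.  ]]
[-0.25  0.02  1.49 -0.    1.63 -1.82] [[  0.     0.96   0.28 482.6 ]
 [  1.    -0.     0.   -60.9 ]
 [  0.     0.28  -0.96 519.89]]
knob 0.57 [599.7  46.  107.2] [403. 232.]
knob 0.44 [ 629.4 -192.8   -2.4] [228. 232.]
head 0.76 [348.8  42.8   1.1] [394.  24.]
head 0.73 [547.9 172.5  -2.2] [474. 178.]
head 0.7 [564.1  -7.4  -2.4] [351. 189.]
handle_grip 0.72 [496.4 -27.6  93.4] [343. 144.]
handle_grip 0.68 [359.4 211.   61.3] [552.  19.]
[-0.11 -0.09  1.6  -0.    1.63 -1.68] [[ -0.     0.96   0.28 442.21]
 [  1.     0.     0.    20.45]
 [  0.     0.28  -0.96 520.5 ]]
knob 0.85 [597.8  41.5 103.6] [331. 261.]
head 0.92 [349.   43.3   2.3] [332.  58.]
head 0.83 [565.4 -13.5  -3.9] [292. 215.]
head 0.67 [406.2 211.7   2.2] [454. 104.]
handle_grip 0.97 [499.3 -30.7  96.6] [272. 181.]
handle_grip 0.87 [307.4  56.8  62.9] [347.   7.]
handle_grip 0.73 [356.6 211.5  63.3] [478.  55.]
4.3917
```

View pics/w0.png

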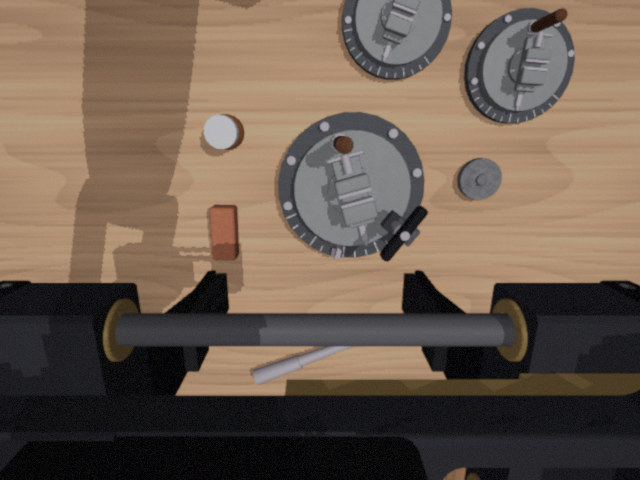

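View pics/w1.png

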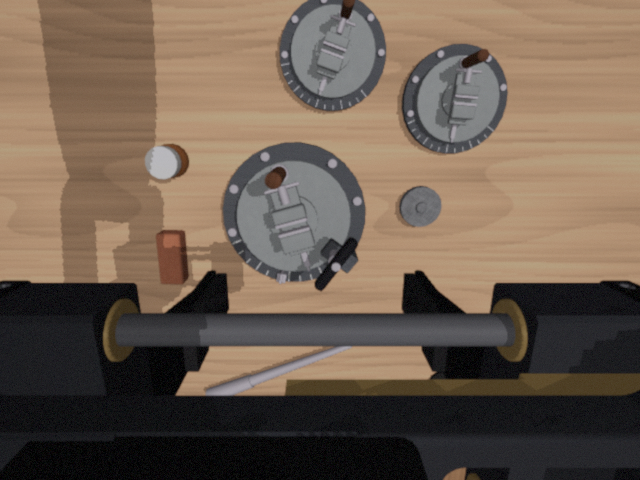

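w0 and w1 show the large head's flange at (351,185). The pointer is at (364,232), the black T-bar at (404,233), the handle at (343,145) and a light tab at (338,253). I'll take a closer view to measure the angles.

Run:
```python
from h import *
import pickle
np.set_printoptions(precision=2,suppress=True)
robot.movep([640,-10,225],down(np.pi/2))
c=robot.camera("wrist"); pickle.dump(c,open("c2.pkl","wb")); print(c["fx"])
for n in ["knob","head","handle_grip","mark"]:
    for d in robot.pinpoint("wrist",n)[:2]: print(n,round(d["score"],2),np.array(d["position"]),proj(c,d["position"]))
for d in robot.masks_of("wrist","mark")[:2]: v,u=np.nonzero(d["region"]); print("markmask",d["score"],u.mean(),v.mean(),len(u))
for d in robot.masks_of("wrist","knob")[:1]:
    v,u=np.nonzero(d["region"]); P=world(c,u,v); P=P[(P[:,2]>105)&(P[:,2]<122)]; print("knob",np.median(P,0),len(P)); r=cv2.minAreaRect(P[:,:2].astype(np.float32)); print(r)
v,u=np.mgrid[0:480,0:640]; P=world(c,u.ravel(),v.ravel()).reshape(480,640,3)
d=np.hypot(P[...,0]-562,P[...,1]+10)
m=(d>82)&(d<103)&(P[...,2]>29)&(P[...,2]<44)&(c["z_map"]>0)
vv,uu=np.nonzero(m); print("tab pts",len(uu)); 
Q=P[m]; print(np.c_[uu,vv,Q][::max(1,len(Q)//30)])
m=(np.abs(P[...,2]-34)<2.5)&(d<100)&(v<285); vv,uu=np.nonzero(m); print("flange",len(uu),cv2.minEnclosingCircle(P[m][:,:2].astype(np.float32)))
print(robot.read_t())
cv2.imwrite("pics/w2.png",cv2.resize(c["pixels"][40:300,170:510,::-1],None,fx=2.3,fy=2.3,interpolation=cv2.INTER_CUBIC))
```

```text
355.35681776883854
knob 0.72 [599.5  45.2 103. ] [378. 175.]
knob 0.56 [549.2 175.3  -1. ] [481. 119.]
head 0.79 [564.2  -9.7  -4.7] [315. 133.]
handle_grip 0.59 [500.2 -29.6  94.9] [291.  52.]
handle_grip 0.35 [602.1  46.5 105.5] [380. 179.]
mark 0.7 [549.3 174.   -3.7] [479. 119.]
knob [600.39  45.42 111.64] 1412
((602.5465087890625, 45.74411392211914), (14.15498161315918, 78.45398712158203), 54.18082809448242)
tab pts 55
[[298.   208.   643.2  -28.47  33.27]
 [299.   208.   643.31 -27.39  32.77]
 [300.   208.   643.67 -26.37  31.05]
 [297.   209.   643.27 -29.33  38.18]
 [298.   209.   643.24 -28.24  38.33]
 [299.   209.   643.11 -27.13  38.96]
 [300.   209.   643.81 -26.19  35.67]
 [297.   210.   644.22 -29.31  38.91]
 [298.   210.   644.01 -28.19  39.87]
 [299.   210.   644.1  -27.12  39.47]
 [297.   211.   645.01 -29.26  40.33]
 [298.   211.   645.25 -28.23  39.25]
 [299.   211.   645.31 -27.16  38.97]
 [296.   212.   646.42 -30.43  38.95]
 [297.   212.   646.37 -29.33  39.2 ]
 [298.   212.   646.53 -28.28  38.49]
 [299.   212.   646.24 -27.14  39.75]
 [296.   213.   647.5  -30
[... 798 characters left out ...]
.41  39.48]
 [298.   218.   653.42 -28.41  37.65]
 [295.   219.   654.36 -31.67  38.39]
 [296.   219.   654.33 -30.57  38.51]
 [297.   219.   654.2  -29.45  39.04]
 [298.   219.   654.71 -28.46  36.96]
 [295.   220.   655.5  -31.69  38.33]
 [296.   220.   655.39 -30.57  38.74]
 [297.   220.   655.34 -29.47  38.96]
 [294.   221.   656.64 -32.8   38.25]
 [295.   221.   656.42 -31.66  39.15]
 [296.   221.   656.4  -30.56  39.23]
 [297.   221.   656.17 -29.43  40.14]
 [294.   222.   657.62 -32.79  38.85]
 [295.   222.   657.92 -31.76  37.66]
 [296.   222.   657.47 -30.57  39.42]
 [297.   222.   657.75 -29.53  38.32]]
flange 12716 ((563.3794555664062, -10.0740327835083), 82.02890014648438)
5.4333
```

View pics/w2.png

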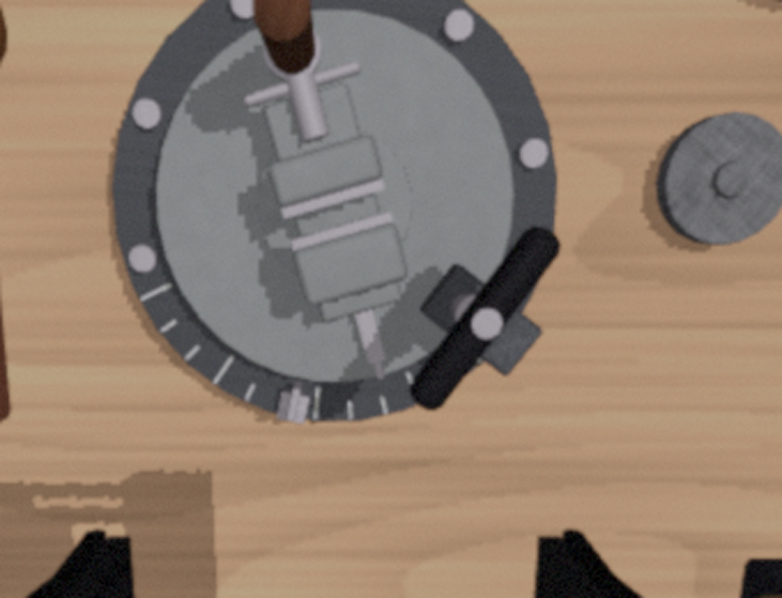

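The close crop shows the tab at (295,405) in the crop. It measures 88 mm from the axis at height about 39 mm, so that fits. The pointer tip is at (378,370), and the T-bar is centred at (487,322). My estimates:

| Item | Estimate |
|---|---|
| Swivel axis | about (563.4, -10) |
| Mark angle | about -12.3° |
| Head angle | about 16° |
| Knob | (602.5, 45.7), gripped with tool y at 54° |

Now I'll grip the knob and loosen it.

Run:
```python
from h import *
np.set_printoptions(precision=2,suppress=True)
a0=np.radians(54.2); p=[602.5,45.7,97]
robot.command_gripper(0.5)
robot.movep([p[0],p[1],150],down(a0))
T0=np.array(robot.read_torque()); print("free",T0,robot.read_wrist_force())
robot.move_straight(p,vel=80); robot.command_gripper(0.0)
def rd(s):
    e=robot.read_eef_pos(); print(s,np.array(e),"F",np.array(robot.read_wrist_force()),"T",np.array(robot.read_torque())-T0,"gap",round(robot.read_finger_gap()*87,1),"gf",np.round(robot.read_gripper_force(),1),"t",robot.read_t())
rd("grip")
for s in (0.1,0.25):
    robot.move_straight([p[0],p[1],p[2]+2*s],vel=20,ori=down(a0+s)); robot.pause(0.15); rd(s)
print(robot.read_joint_pos())
```

```text
free [-0.04 -0.15 -0.01] [-0.31 -0.56  0.09]
grip [602.47  45.7   96.97] F [ 0.24 -0.31  0.39] T [0.08 0.04 0.02] gap 0.3 gf 0.0 t 8.9167
0.1 [602.5   45.71  97.2 ] F [-0.23 -0.13  0.2 ] T [0.05 0.04 0.01] gap 0.5 gf 0.0 t 9.3167
0.25 [602.5   45.7   97.49] F [-0.37  0.14  0.31] T [ 0.12 -0.01 -0.02] gap 0.3 gf 0.0 t 9.7667
[-0.05  0.26  1.67  0.    1.21 -1.25]
```

The fingers closed on nothing, so I need to look.

Run:
```python
from h import *
w=robot.camera("wrist"); s=robot.camera("scene")
np.set_printoptions(precision=2,suppress=True)
print(robot.pinpoint("wrist","knob")[:2],robot.pinpoint("scene","knob")[:2],proj(s,[602.5,45.7,97]),proj(w,[602.5,45.7,97]))
a=w["pixels"][:,:,::-1]; b=cv2.resize(s["pixels"][170:350,240:480,::-1],(640,480))
cv2.imwrite("pics/g.png",cv2.resize(np.vstack([a,b]),None,fx=.62,fy=.62))
```

```text
[{'position': [603.0, 43.0, 100.4], 'score': 0.65}, {'position': [482.9, -183.1, -4.2], 'score': 0.19}] [{'position': [605.3, 48.2, 104.3], 'score': 0.6}, {'position': [604.1, 46.2, 36.7], 'score': 0.44}] [356. 270.] [316. 271.]
```

View pics/g.png

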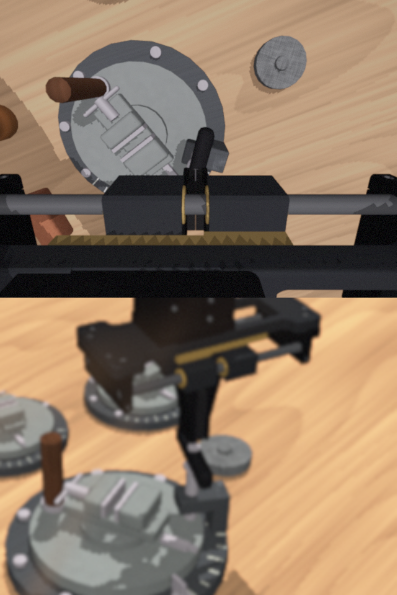

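Run:
```python
from h import *
w=robot.camera("wrist"); s=robot.camera("scene")
print(robot.read_finger_gap(),robot.read_eef_pos(),robot.read_gripper_force())
a=cv2.resize(w["pixels"][180:400,240:400,::-1],None,fx=2.4,fy=2.4); b=cv2.resize(s["pixels"][220:320,310:400,::-1],(475,528),interpolation=cv2.INTER_CUBIC)
cv2.imwrite("pics/g2.png",cv2.resize(np.hstack([a,b]),None,fx=.9,fy=.9))
for d in robot.masks_of("scene","knob")[:2]:
    v,u=np.nonzero(d["region"]); P=world(s,u,v); print(d["score"],len(u),np.percentile(P,[5,50,95],axis=0))
```

```text
0.009270807479044083 [602.49841251  45.72314904  97.51415004] 0.0
0.84 429 [[572.67377158  20.32589211  35.3862823 ]
 [609.6993538   37.27235403 109.81714335]
 [635.1098192   58.97454411 114.48276298]]
```

View pics/g2.png

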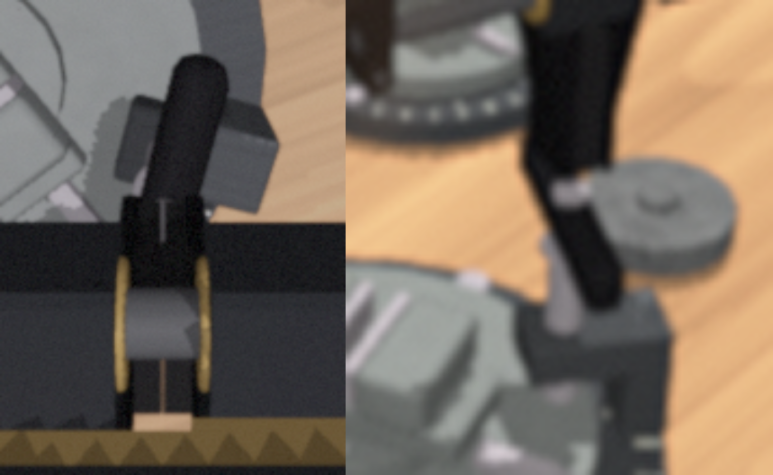

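Run:
```python
from h import *
np.set_printoptions(precision=1,suppress=True)
w=robot.camera("wrist"); s=robot.camera("scene")
print("wrist col 316"); v=np.arange(190,300,6); print(np.c_[v,world(w,np.full_like(v,308),v)])
print("scene"); 
for u0 in (352,357,362):
    v=np.arange(225,292,4); print(u0); print(np.c_[v,world(s,np.full_like(v,u0),v)])
```

```text
wrist col 316
[[190.  566.5  54.1  32.8]
 [196.  570.4  52.6  34. ]
 [202.  574.6  50.9  32.9]
 [208.  578.8  49.2  32.6]
 [214.  582.8  47.6  33.6]
 [220.  587.2  45.8  32.9]
 [226.  586.7  46.4  52.7]
 [232.  588.3  46.   61.9]
 [238.  592.1  44.4  61.8]
 [244.  596.3  42.7  60.7]
 [250.  598.2  42.1  67.5]
 [256.  590.9  45.6 101.6]
 [262.  592.1  45.3 107.8]
 [268.  594.6  44.4 109.9]
 [274.  591.7  45.8 125.9]
 [280.  591.5  46.  134. ]
 [286.  591.1  46.3 141.6]
 [292.  591.4  46.3 147.3]
 [298.  591.6  46.3 152.6]]
scene
352
[[225.  623.5   1.9 204.7]
 [229.  605.6  26.1 179.3]
 [233.  604.5  28.  171.4]
 [237.  601.4  32.6 161.1]
 [241.  600.1  34.8 152.7]
 [245.  598.6  37.4 143.9]
 [249.  600.8  35.  139.2]
 [253.  600.3  36.2 131.4]
 [257.  590.1  50.3 111.9]
 [261.  595.7  43.3 111.1]
 [265.  598.4  40.3 106.8]
 [269.  596.   44.   96.2]
 [273.  601.6  37.   95.7]
 [277.  598.8  41.4  84.2]
 [281.  599.4  41.2  77.1]
 [285.  600.7  39.9  70.9]
 [289.  600.   41.4  61.9]]
357
[[225.  627.1   7.8 203.4]
 [229.  609.2  32.7 177.7]
 [233.  608.   34.9 169.6]
 [237.  609.5  33.4 164.4]
 [241.  608.9  34.8 156.7]
 [245.  609.2  34.9 150.1]
 [249.  608.7  36.2 142.3]
 [253.  609.9  35.  136.6]
 [257.  609.4  36.3 128.8]
 [261.  603.1  45.5 113.6]
 [265.  610.1  36.5 114.8]
 [269.  613.7  32.3 111.8]
 [273.  618.5  26.2 110.5]
 [277.  620.1  24.7 105. ]
 [281.  607.6  42.4  80.7]
 [285.  606.9  44.   71.8]
 [289.  607.1  44.5  63.9]]
362
[[225.  628.6  16.8 199.9]
 [229.  610.9  42.  174.1]
 [233.  610.4  43.2 166.7]
 [237.  611.   42.9 160.4]
 [241.  610.1  44.9 152.3]
 [245.  611.6  43.4 146.9]
 [249.  610.8  45.2 138.7]
 [253.  610.3  46.5 130.8]
 [257.  522.4 170.6  15.1]
 [261.  528.8 162.4  13.7]
 [265.  614.3  42.9 113.3]
 [269.  619.5  36.2 112.5]
 [273.  625.7  28.2 113.1]
 [277.  630.4  22.2 111.9]
 [281.  632.1  20.5 106.6]
 [285.  631.7  21.8  98.5]
 [289.  612.6  49.6  63.9]]
```

Scene depth puts the closed fingertips at about z = 120, above the cap, rather than at 86. I'll check whether the tips move with the opening.

Run:
```python
from h import *
np.set_printoptions(precision=1,suppress=True)
robot.move_straight([602.5,45.7,200],vel=150,ori=down(np.radians(54.2)))
a=np.radians(54.2); yv=np.array([np.cos(a),np.sin(a)]); xv=np.array([yv[1],-yv[0]])
for g in (0.0,0.25,0.6):
    robot.command_gripper(g)
    s=robot.camera("scene"); v,u=np.mgrid[100:330,250:450]; P=world(s,u.ravel(),v.ravel())
    q=P[:,:2]-[602.5,45.7]; m=(np.abs(q@yv)<65)&(np.abs(q@xv)<25)&(P[:,2]>130)
    Y=q@yv
    print(g,robot.read_finger_gap(),robot.read_eef_pos()[2],"lowest z",np.sort(P[m,2])[:12],"y",Y[m][np.argsort(P[m,2])[:12]])
robot.command_gripper(0.6); print(robot.read_t())
cv2.imwrite("pics/g3.png",cv2.resize(s["pixels"][100:330,230:450,::-1],None,fx=2.4,fy=2.4))
```

```text
0.0 0.0016666230186772825 198.88904223890435 lowest z [226.1 226.8 227.1 227.5 227.7 227.9 228.1 228.1 228.2 228.2 228.4 228.5] y [  6.4  -7.8  -0.7  -3.5  -9.6  -2.4   4.7   2.1   7.2  -6.5  -5.3 -10.2]
0.25 0.24883969495196243 200.04809006310634 lowest z [228.  228.3 228.5 228.5 228.8 229.  229.1 229.3 229.4 229.5 229.5 229.6] y [-17.5  18.4  14.4  13.1 -19.2 -13.4 -12.2 -14.9  16.4 -18.8  10.1 -20.1]
0.6 0.5995232432139377 199.9936253661785 lowest z [228.4 228.4 228.5 228.7 228.8 228.8 228.9 228.9 229.  229.3 229.6 229.6] y [ 29.7  28.3 -26.8 -34.  -32.7  25.5  25.4  26.7 -29.6  25.2  32.8 -31.2]
13.1417
```

View pics/g3.png

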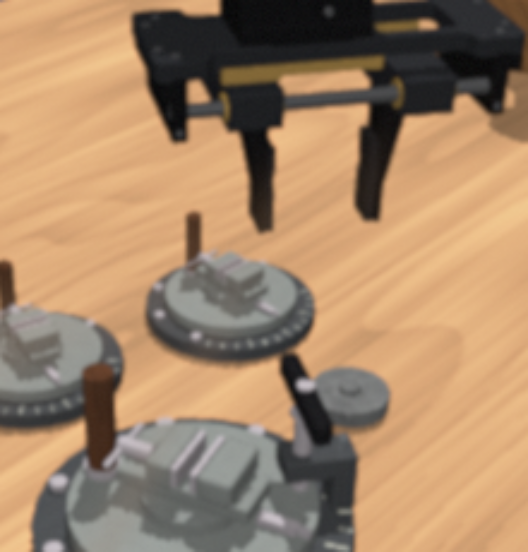

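The tips sit about 29 mm above the reported TCP instead of 11 mm below it. The tool is therefore 40 mm shorter than stated, while both cameras still agree with each other. I'll command z 40 mm lower and watch the force.

```bash
cat >> h.py <<'E'
TOOL=-40. # command offset: real tip is 29 above reported TCP
T0=np.array([-.04,-.15,-.01])
def P(x,y,z): return [x,y,z+TOOL]
def rd(s):
    e=robot.read_eef_pos(); print(s,np.array(e)-[0,0,TOOL],"F",np.array(robot.read_wrist_force()),"Tz %.3f"%(np.mean([robot.read_torque()[2] for _ in range(5)])-T0[2]),"gap %.1f"%(robot.read_finger_gap()*87),"gf",np.round(robot.read_gripper_force(),1),"t %.2f"%robot.read_t())
E
python3 - <<'E'
from h import *
np.set_printoptions(precision=2,suppress=True)
a0=np.radians(54.2); k=(602.5,45.7)
robot.command_gripper(0.45)
robot.move_straight(P(*k,135),vel=150,ori=down(a0))
robot.move_straight(P(*k,112),vel=60); rd("mid")
robot.move_straight(P(*k,98),vel=40); rd("low")
robot.command_gripper(0.0); robot.pause(.1); rd("grip")
if robot.read_finger_gap()*87>10:
  for s in (0.1,0.25):
    robot.move_straight(P(*k,98+2*s),vel=20,ori=down(a0+s)); robot.pause(0.15); rd(s)
E
```

```text
mid [602.11  45.71 111.46] F [0.36 0.08 0.14] Tz 0.031 gap 39.3 gf 0.0 t 15.10
low [602.25  45.69  97.64] F [ 0.05  0.43 -0.74] Tz 0.027 gap 39.2 gf 0.0 t 15.60
grip [603.31  46.59  98.23] F [ 3.52  3.99 -1.06] Tz 0.096 gap 13.8 gf 30.0 t 16.27
0.1 [603.27  46.54  98.37] F [ 4.28  4.13 -2.03] Tz 0.101 gap 13.7 gf 30.0 t 16.67
0.25 [603.22  46.48  98.52] F [ 3.86  3.64 -2.76] Tz 0.096 gap 13.5 gf 30.0 t 17.12
```

```bash
cat >> h.py <<'E'
def yaw():
    y=R.from_rotvec(robot.read_orientation()).as_matrix()[:,1]; return np.arctan2(y[1],y[0])
E
python3 - <<'E'
from h import *
np.set_printoptions(precision=2,suppress=True)
a0=np.radians(54.2); k=(603.6,47.0)
print(yaw()-a0)
for s in (0.45,0.7,0.95):
    robot.move_straight(P(*k,98+2*s),vel=20,ori=down(a0+s)); robot.pause(0.15); rd(s); print(yaw()-a0)
E
```

```text
0.25022391932155286
0.45 [603.15  46.45  98.72] F [-3.1  -3.73  0.17] Tz 0.018 gap 14.0 gf 30.0 t 17.62
0.4477454108625959
0.7 [603.16  46.36  99.22] F [-2.67 -4.27  0.17] Tz 0.019 gap 13.9 gf 30.0 t 18.17
0.69543673056488
0.95 [603.19  46.27  99.72] F [-1.82 -4.41  0.86] Tz 0.056 gap 13.9 gf 30.0 t 18.72
0.9454278719008727
```

The knob is loosened by 0.95 rad. Next I release it and swing the handle.

Run:
```python
from h import *
np.set_printoptions(precision=2,suppress=True)
C=np.array([563.5,-10.]); th0=np.radians(15.9); thm=np.arctan2(-29.2+10,650.5-563.5)
def hp(t): return C-66*np.array([np.cos(t),np.sin(t)])
robot.command_gripper(0.45); e=robot.read_eef_pos(); robot.move_straight([e[0],e[1],P(0,0,150)[2]],vel=120)
rd("knob released")
robot.movep(P(*hp(th0),150),down(th0+np.pi/2))
robot.move_straight(P(*hp(th0),92),vel=80); rd("at handle")
robot.command_gripper(0.0); robot.pause(.1); rd("grip")
e=np.array(robot.read_eef_pos())[:2]-C; th=np.arctan2(-e[1],-e[0]); print("head deg",np.degrees(th),"mark",np.degrees(thm))
if robot.read_finger_gap()*87>15:
    for t in np.linspace(th0,thm,6)[1:]:
        robot.move_straight(P(*hp(t),92),vel=40,ori=down(t+np.pi/2)); rd(np.degrees(t).round(1))
    robot.pause(.2); rd("end")
    e=np.array(robot.read_eef_pos())[:2]-C; print(np.degrees(np.arctan2(-e[1],-e[0])))
```

```text
knob released [603.58  47.05 149.99] F [-1.39 -0.41  0.09] Tz 0.019 gap 39.3 gf 0.0 t 20.03
at handle [500.48 -28.14  92.39] F [0.15 0.4  0.72] Tz 0.059 gap 39.6 gf 0.0 t 21.48
grip [500.21 -27.94  92.38] F [-0.61  1.43  4.08] Tz 0.005 gap 19.2 gf 30.0 t 22.08
head deg 15.823697573225676 mark -12.445103196731893
10.2 [498.67 -21.59  92.36] F [-1.65  2.17  5.61] Tz -0.023 gap 19.2 gf 30.0 t 22.40
4.6 [497.83 -15.22  92.37] F [-2.31  1.56  6.34] Tz -0.026 gap 18.9 gf 30.0 t 22.72
-1.1 [497.58  -8.74  92.36] F [-1.86  1.83  5.51] Tz -0.096 gap 19.2 gf 30.0 t 23.03
-6.8 [498.01  -2.25  92.35] F [-3.07  1.89  5.63] Tz -0.058 gap 19.2 gf 30.0 t 23.35
-12.4 [499.1    4.15  92.37] F [-2.95  0.26  5.81] Tz -0.153 gap 19.3 gf 30.0 t 23.67
end [499.08   4.14  92.35] F [-2.82  1.24  6.97] Tz -0.086 gap 19.1 gf 30.0 t 23.87
-12.383697190411398
```

Run:
```python
from h import *
import pickle
np.set_printoptions(precision=2,suppress=True)
robot.command_gripper(0.45); e=robot.read_eef_pos(); robot.move_straight([e[0],e[1],P(0,0,155)[2]],vel=120)
robot.movep([640,-20,160],down(np.pi/2))
c=robot.camera("wrist"); pickle.dump(c,open("c3.pkl","wb"))
u0,v0=proj(c,[645,-25,36]); print(u0,v0,robot.read_t(),[ (d["score"],d["position"]) for d in robot.pinpoint("wrist","handle_grip")[:2]])
u0,v0=int(u0)-70,max(0,int(v0)-140)
print(u0,v0)
im=c["pixels"][v0:v0+190,u0:u0+200,::-1]
cv2.imwrite("pics/p.png",cv2.resize(im,None,fx=3,fy=3,interpolation=cv2.INTER_CUBIC))
```

```text
309.0 228.0 25.9167 [(0.57, [494.9, 2.1, 95.2])]
239 88
```

View pics/p.png

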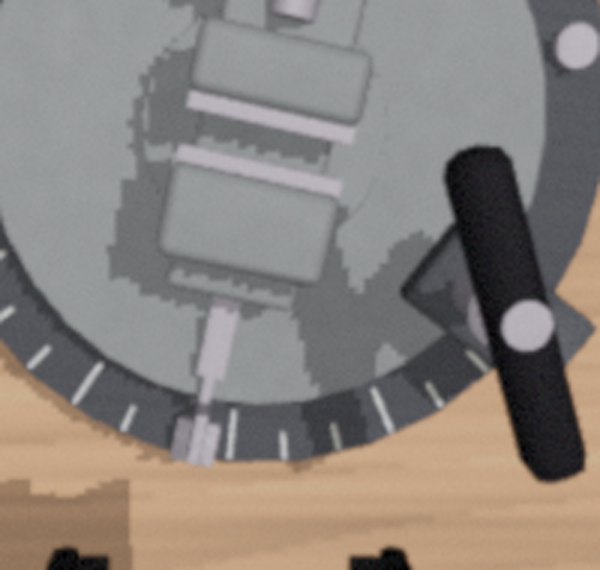

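Here the pointer tip (204,408) meets the tab blade (203,440) closely. I'll quantify that with depth.

Run:
```python
import pickle,numpy as np
np.set_printoptions(precision=1,suppress=True)
c=pickle.load(open("c3.pkl","rb"))
v,u=np.mgrid[0:480,0:640]; z=c["z_map"]
X=np.stack([(u-c["cx"])*z/c["fx"],(v-c["cy"])*z/c["fy"],z,np.ones_like(z)],-1)@np.array(c["cam_to_world"]).T
X=X[...,:3]; C=np.array([563.5,-10]); q=X[...,:2]-C; r=np.hypot(q[...,0],q[...,1]); a=np.degrees(np.arctan2(q[...,1],q[...,0]))
br=c["pixels"].astype(float).mean(-1); near=np.abs(a+12.4)<7
m=near&(r>84)&(r<101)&(X[...,2]>36)&(X[...,2]<44); print("tab",m.sum(),a[m].mean(),X[m].mean(0))
for lo,hi in ((54,60),(60,66),(66,72),(72,78)):
    b=near&(r>lo)&(r<hi)&(X[...,2]<50); t=np.percentile(br[b],50)+25; k=b&(br>t); print("ptr",lo,k.sum(),a[k].mean(),np.median(X[k][:,2]))
b=(r<84)&(abs(X[...,2]-34)<2)&(v<300)
# rim fit: outermost flange points per angle
pts=[]
for A in range(-100,100,4):
    k=b&(abs(a-A)<1)
    if k.sum()>20 and abs(A+12)>8 and not 15<A<75: pts.append(X[k][np.argmax(r[k])][:2])
p=np.array(pts); s=np.linalg.lstsq(np.c_[2*p,np.ones(len(p))],(p**2).sum(1),rcond=None)[0]; print(len(p),s[:2],np.sqrt(s[2]+s[0]**2+s[1]**2))
# collinearity without centre: pointer direction & tab pos
```

```text
tab 63 -12.688221618095135 [651.5 -29.8  39.2]
ptr 54 0 nan nan
ptr 60 0 nan nan
ptr 66 29 -12.545270577616929 38.923382489061
ptr 72 7 -12.769033119426696 39.09160325580717
30 [561.2 -10.1] 79.39467466997606<stdin>:10: RuntimeWarning: Mean of empty slice.
  ret = ret.dtype.type(ret / rcount)
  return _methods._mean(a, axis=axis, dtype=dtype,
```

The pointer is at about -12.6° and the tab at -12.7°, so they are aligned. Now I tighten by feel.

```bash
cat >> h.py <<'E'
def tz(n=10):
    r=[]
    for _ in range(n): r.append(robot.read_torque()[2]); robot.pause(.03)
    return np.mean(r),np.std(r)
E
python3 - <<'E'
from h import *
np.set_printoptions(precision=2,suppress=True)
a0=np.radians(54.2); k=(603.2,46.5); s=0.945
robot.movep(P(*k,140),down(a0+s)); robot.pause(.2)
print("base",tz(),"yaw",yaw()-a0)
robot.move_straight(P(*k,98+2*s),vel=60); robot.command_gripper(0.0); robot.pause(.2)
print("grip",tz(),robot.read_finger_gap()*87,np.array(robot.read_wrist_force()),robot.read_eef_pos())
for s in (0.7,0.5,0.4,0.3,0.22):
    robot.move_straight(P(*k,98+2*s),vel=20,ori=down(a0+s)); robot.pause(.15)
    m=tz(); print(s,np.round(m,3),"yaw %.3f"%(yaw()-a0),np.array(robot.read_wrist_force()),"t %.2f"%robot.read_t())
    if m[0]>0.15: break
E
```

```text
base (np.float64(-0.00747411390662944), np.float64(0.02579080697023051)) yaw 0.9444179969074832
grip (np.float64(0.0002792408731790333), np.float64(0.023739271408196164)) 13.615773780029212 [ 0.27 -1.69  2.27] [603.4   46.33  60.1 ]
0.7 [-0.03  0.03] yaw 0.700 [ 0.56 -2.6   4.1 ] t 29.77
0.5 [-0.02  0.02] yaw 0.501 [ 0.19 -2.72  4.66] t 30.60
0.4 [-0.06  0.02] yaw 0.401 [ 1.   -2.89  4.76] t 31.33
0.3 [-0.01  0.03] yaw 0.301 [-0.22 -3.14  6.45] t 32.07
0.22 [0.06 0.03] yaw 0.221 [ 0.31 -2.88  6.39] t 32.80
```

Run:
```python
from h import *
np.set_printoptions(precision=2,suppress=True)
a0=np.radians(54.2); k=(603.2,46.5)
for s in np.arange(0.17,-0.5,-0.05):
    robot.move_straight(P(*k,98+2*s),vel=20,ori=down(a0+s)); robot.pause(.2)
    m=tz(15); print("%.2f"%s,np.round(m,3),"yaw %.3f"%(yaw()-a0),np.array(robot.read_wrist_force()),"t %.2f"%robot.read_t())
    if m[0]>0.205 or robot.read_t()>48: break
```

```text
0.17 [0.1  0.04] yaw 0.171 [-0.3  -3.16  6.77] t 33.75
0.12 [0.12 0.04] yaw 0.121 [-0.89 -3.19  6.29] t 34.70
0.07 [0.14 0.03] yaw 0.071 [-1.24 -3.38  6.55] t 35.65
0.02 [0.18 0.03] yaw 0.021 [-0.79 -3.58  7.43] t 36.60
-0.03 [0.22 0.03] yaw -0.029 [-1.08 -2.76  7.05] t 37.55
```

Run:
```python
from h import *
np.set_printoptions(precision=2,suppress=True)
a0=np.radians(54.2); k=(603.2,46.5)
for s in (-0.065,-0.095):
    robot.move_straight(P(*k,98+2*s),vel=20,ori=down(a0+s)); robot.pause(.3)
    m=tz(30); print(s,np.round(m,3),"yaw %.3f"%(yaw()-a0),"gap",robot.read_finger_gap()*87,"t %.2f"%robot.read_t())
    if m[0]>0.25: break
```

```text
-0.065 [0.24 0.04] yaw -0.063 gap 13.599445173945774 t 39.10
-0.095 [0.26 0.04] yaw -0.093 gap 13.484528437357032 t 40.65
```

The held torque is 0.267 N m after removing the zero offset. I release, back off and do a last alignment check.

Run:
```python
from h import *
robot.command_gripper(0.45); e=robot.read_eef_pos(); robot.move_straight([e[0],e[1],P(0,0,160)[2]],vel=100)
robot.movep([640,-20,160],down(np.pi/2)); c=robot.camera("wrist")
v,u=np.mgrid[0:480,0:640]; X=world(c,u.ravel(),v.ravel()).reshape(480,640,3)
q=X[...,:2]-[563.5,-10]; r=np.hypot(q[...,0],q[...,1]); a=np.degrees(np.arctan2(q[...,1],q[...,0])); br=c["pixels"].mean(-1)
n=abs(a+12.4)<7
m=n&(r>84)&(r<101)&(X[...,2]>36)&(X[...,2]<44); print("tab",a[m].mean())
b=n&(r>66)&(r<78)&(X[...,2]<50); k=b&(br>np.median(br[b])+25); print("ptr",k.sum(),a[k].mean())
K=(np.hypot(X[...,0]-603.2,X[...,1]-46.5)<45)&(X[...,2]>104)&(X[...,2]<122); print("bar",cv2.minAreaRect(X[K][:,:2].astype(np.float32)))
for n in ("felt_wheel","compound_bar","paste_jar"):
    robot.camera("top"); print(n,[d["position"] for d in robot.pinpoint("top",n)[:1]])
print(robot.read_t())
if abs(a[k].mean()-a[m].mean())<1: robot.finish_job(); print("done")
```

```text
tab -12.689928745331223
ptr 38 -13.054191134203009
bar ((602.6466674804688, 45.76094055175781), (14.686601638793945, 79.73030090332031), 54.6049919128418)
felt_wheel [[544.6, 177.3, 2.1]]
compound_bar [[626.0, -198.1, 1.5]]
paste_jar [[487.3, -183.4, 2.4]]
43.325
the job is handed in; nothing more can be done
done
```

The job is handed in at 43 s: knob loosened, pointer within about 0.4° of the tab, knob re-tightened to about 0.27 N m held, and no sign the things beside it moved. One reading disagrees: after release the bar sat about 6° from where the gripper had turned it, so the final tightness is less certain.

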